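Push-fit a water filter cartridge into the boiler's feed block

ROBOT

A 6-joint arm with a two-finger parallel gripper is mounted at the origin on the work surface. World frame = base frame: x ahead of the robot, y to its left, z up, the work surface at z = 0. Lengths are in m, angles in degrees, forces in N, time in s.
With the tool pointing down it reaches from about 0.325 to 0.85 m from the base axis. Payload 15.5 kg.
Tool frame: the origin (TCP) lies midway between the tips of the shut fingers; the grasp point (between the pads) lies 19 mm behind it; y points along the fingers, x is the direction in which the jaws open and shut, and the axes are right-handed (so a half turn about y gives the same grasp; the last joint's range is limited). The gripper opens to 91 mm and grips with 3 to 60 N. Pads are 32 mm wide; open, the fingers measure 118 mm over their backs; the gripper's body (76 mm by 178 mm) begins 60 mm behind the grasp point.
Start: joints at [-82.363, 28.281, 77.091, -0, 74.628, -5.472], TCP at [0.142, -0.609, 0.214] pointing down, gripper open.
Joint ranges: [-166.48, 166.48], [-47.26, 123.95], [12.59, 153.08], [-70.14, 250.14], [6.76, 159.57], [-176.63, 176.63]. Speed limits (degrees/s): [108.29, 108.29, 147.25, 172.46, 172.46, 172.46].

INTERFACE

Orientations are given as a 3x3 rotation matrix whose columns are the frame's x, y, z axes.
In Python, from bench import ctrl gives the robot as it stands. The module is installed in compiled form; this text tells all that it offers. Calls block until the motion is done:
- ctrl.goto(position, orientation): joint-space move of the TCP to a pose.
- ctrl.move_l(position, vel=0.15, ori=None, contact_N=None): straight line of the TCP; ori=None keeps the orientation; vel is the mean speed in m/s. With contact_N (N) it stops when the force on the tool has changed by that much, and returns True; else False.
- ctrl.movej(angles): joint-space move.
- ctrl.command_gripper(opening): opening from 0.0 (shut) to 1.0 (fully open); the grip force is fixed at half the most; returns when the fingers have stopped.
- ctrl.sleep(seconds).
- ctrl.ik(position, orientation): joint angles nearest the present ones, or None.
- ctrl.read_camera(name): name is "side" or "top"; returns the picture (384x512x3 uint8, blue, green, red); there is no depth.
- ctrl.camera_params(name): a dict with "fx", "fy", "cx", "cy" (pixels), "pose" (4x4, takes a point from camera to world coordinates). Camera axes: x right, y up, looking along -z (the intrinsics and any distortion apply to the point x, -y, -z); pixel columns grow to the right and rows downward; lengths in m; the calibration is good to about 2 mm. A picture is of the moment at which its call begins. camera_params takes no time and is no camera call.
A pose or a line that the arm cannot do raises ctrl.MotionError and nothing moves.
- ctrl.sign_off(): hands the job in, once; it reports no verdict.
Readings, each from a call of its own:
- ctrl.current_t(): time.
- ctrl.current_q(): joint angles.
- ctrl.current_dq(): joint speeds.
- ctrl.current_effort(): joint torques, N m.
- ctrl.current_tool_pos(): TCP position.
- ctrl.current_eef_rot(): TCP orientation.
- ctrl.current_contact_force(): force on the tool from outside, world axes, zero at the start.
- ctrl.current_wrist_torque(): the same for the moment, N m.
- ctrl.current_grip_width(): opening from 0.0 (shut) to 1.0 (fully open).
Only numpy, scipy, OpenCV 4.12 (cv2) and the standard library are available. Lean on these libraries where they do the work, as an engineer would, in place of code of your own. Each camera call takes 0.05 s, during which the arm holds its last target.

TASK

Take the white water-filter cartridge out of the green stand and push its grey tube straight down into the port with the blue collar, past the click, until it is fully home. Then tug the cartridge gently but firmly upwards so that the blue collar lifts with it, for about half a second, to check that it is locked; let it settle back and let go, leaving it upright in the port. Never force it, and leave the milk bottle, the jug and the bowl alone.

Things in the scene. Friction and masses are not known exactly. Their poses are not given: they have to be found in the camera images.
- cartridge_mid (a point): Centre (half-way up) of the white body of the loose cartridge: upright plastic cylinder 44 mm diameter, 110 mm tall, blue band near its foot, whole cartridge 0.25 to 0.5 kg. Its z axis is the cartridge's axis, up. A coaxial grey tube, 22 mm diameter and 50 mm long, hangs below the body, so the tube's tip lies 105 mm below this point.
- tip (a point): Centre of the tube's lower end. The end tapers from 16 mm diameter at the tip to 22 mm at 6 mm up; a groove 16 mm in diameter runs round the tube from 9 to 21 mm above the tip.
- stand_top (a point): Top centre of the fixed green stand, 90 x 90 mm, 55 mm tall. At the start the foot of the cartridge's white body rests on it with the tube hanging in its 28 mm hole; lift the cartridge at least 60 mm to clear it.
- fitting: Fixed grey feed block, 84 mm (its x) by 156 mm (its y), 66 mm tall; origin at the centre of its underside. The open port with the blue collar is at +36 mm along its y. At -36 mm is a port closed by a red plug standing 22 mm above the block, not used. More than 45 N between cartridge and fitting damages it, as does a tug of over 25 N.
- port (a point): Nominal top centre of the blue collar (ring 41 mm outside, 24 mm bore), 72 mm above the bench. Only nominal: the insert with the collar floats up to 3 mm in x and y (it slides over under about 1 N, so the tapered tube lowered gently finds its way in) and is set up to 12 mm higher or lower; its true place is not given and must be felt.
- collar (a joint): How far the blue collar has slid up: 0 at rest, 0.003 m fully out (hard stop). Below its true top the tube meets spring catches 20 to 28 mm down (6 to 12 N), clicks by 32 mm and rests on a hard seat at 36 mm, where the push rises past 18 N. Tugged, the locked tube lifts about 2 mm freely, then draws the collar out: 6 N to start it, 12 N fully out. Not locked, it comes out without lifting the collar.
- milk_mid (a point): Bystander: white milk bottle with green label and cap, 68 mm diameter, 190 mm tall; point half-way up.
- jug_mid (a point): Bystander: clear plastic cup-shaped jug, 100 mm diameter, 120 mm tall; point half-way up.
- bowl_mid (a point): Bystander: green bowl, 130 mm diameter, 55 mm tall; point half-way up.

How it is judged:
By the outcome, as a careful person would: the job done as asked, in the order asked, and still so for the second after the job is handed in, with the robot touching nothing.
It also fails if it takes over 72 s, if anything falls off the work surface, if the arm or the gripper's body presses on something with over 40 N, if the wrist force passes 120 N, or if a joint passes its speed limit or range.

## Working session

There is one attempt and no reset: what is moved stays moved. The work goes in short steps, each a Python script; the robot and the scene stay as the last script left them, time stands still between calls to the robot, and variables do not carry over. Pictures are saved under pics/ and viewed, and the job is handed in when it is done.

```bash
mkdir -p pics; python3 - <<'E'
from bench import ctrl
import cv2, numpy as np
for n in("side","top"):
    im=ctrl.read_camera(n); cv2.imwrite(f"pics/{n}0.png",im)
    p=ctrl.camera_params(n); print(n,p)
print(ctrl.current_t(),ctrl.current_eef_rot(),ctrl.current_contact_force())
E
```

```text
side {'fx': 484.8561775021337, 'fy': 484.8561775021337, 'cx': 256.9252361361865, 'cy': 187.9434202521266, 'pose': array([[-0.94031518,  0.18899211, -0.28300061,  0.3257259 ],
       [-0.33997313, -0.48499838,  0.80572628,  0.8702522 ],
       [ 0.01502108,  0.85384926,  0.52030358,  0.68409722],
       [ 0.        ,  0.        ,  0.        ,  1.        ]])}
top {'fx': 393.11188289409375, 'fy': 393.11188289409375, 'cx': 261.77269352705736, 'cy': 188.64059266299864, 'pose': array([[-0.00952659,  0.99121547, -0.1319134 ,  0.47605328],
       [-0.9999539 , -0.00928459,  0.00244946,  0.01431309],
       [ 0.00120318,  0.13193065,  0.99125822,  1.1295076 ],
       [ 0.        ,  0.        ,  0.        ,  1.        ]])}
0.1 [[ 2.26756204e-01 -1.58942655e-04  9.73951538e-01]
 [-9.73950913e-01  1.10814744e-03  2.26756239e-01]
 [-1.11532314e-03 -9.99999373e-01  9.64769620e-05]] [ 0.6346853   0.04437468 -0.06709161]
```

View pics/side0.png

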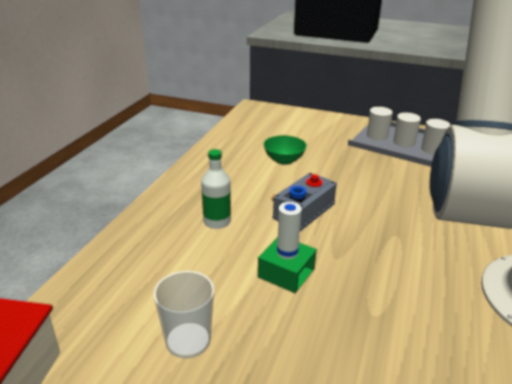

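View pics/top0.png

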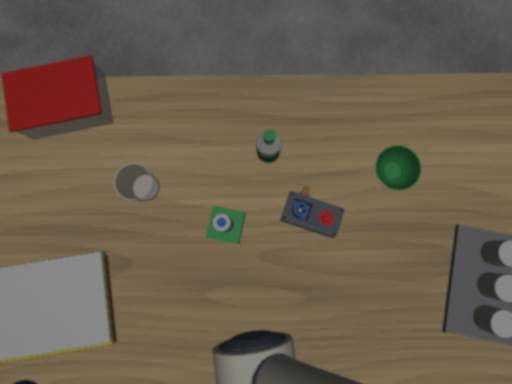

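```bash
cat > h.py <<'E'
import cv2, numpy as np
from bench import ctrl
def ray(n,u,v):
    p=ctrl.camera_params(n);T=p["pose"]
    d=T[:3,:3]@np.array([(u-p["cx"])/p["fx"],-(v-p["cy"])/p["fy"],-1.]);return T[:3,3],d/np.linalg.norm(d)
def onz(n,u,v,z):
    o,d=ray(n,u,v);return o+d*(z-o[2])/d[2]
def proj(n,P):
    p=ctrl.camera_params(n);T=p["pose"];c=T[:3,:3].T@(np.array(P)-T[:3,3])
    return np.array([p["cx"]+p["fx"]*c[0]/-c[2],p["cy"]+p["fy"]*(-c[1])/-c[2]])
def tri(n1,u1,n2,u2):
    o1,d1=ray(n1,*u1);o2,d2=ray(n2,*u2)
    s=np.linalg.lstsq(np.c_[d1,-d2],o2-o1,rcond=None)[0];a=o1+d1*s[0];b=o2+d2*s[1];return (a+b)/2,np.linalg.norm(a-b)
def blobs(im,lo,hi,minA=15):
    m=cv2.inRange(cv2.cvtColor(im,cv2.COLOR_BGR2HSV),lo,hi)
    n,l,s,c=cv2.connectedComponentsWithStats(m)
    return [(c[i].round(2).tolist(),s[i].tolist()) for i in range(1,n) if s[i][4]>=minA]
E
python3 - <<'E'
from h import *
for n,(x,y,w,h) in (("side",(240,160,120,140)),("top",(190,170,170,90))):
    im=cv2.imread(f"pics/{n}0.png")
    print(n,"blue",blobs(im,(105,100,40),(130,255,255)))
    print(n,"red",blobs(im,(0,150,60),(8,255,255)))
    print(n,"green",blobs(im,(45,100,40),(90,255,255)))
    c=im[y:y+h,x:x+w]; k=min(780/w,580/h); k=int(k)
    cv2.imwrite(f"pics/{n}0c.png",cv2.resize(c,None,fx=k,fy=k,interpolation=cv2.INTER_CUBIC)); print(k)
E
```

```text
side blue [([297.39, 191.95], [289, 185, 18, 15, 225]), ([289.8, 206.69], [285, 204, 11, 6, 51]), ([287.16, 252.92], [278, 249, 19, 8, 79])]
side red [([313.91, 180.39], [307, 174, 15, 12, 126]), ([17.73, 328.86], [0, 299, 52, 85, 2349])]
side green [([284.45, 148.12], [264, 136, 43, 28, 883]), ([214.55, 153.91], [209, 149, 12, 11, 115]), ([216.29, 207.26], [203, 194, 27, 26, 574]), ([286.39, 266.16], [258, 238, 58, 54, 1879])]
4
top blue [([300.79, 208.94], [293, 201, 17, 17, 175]), ([221.05, 221.8], [217, 218, 9, 9, 56])]
top red [([50.62, 93.32], [2, 56, 99, 76, 5474]), ([325.76, 217.65], [319, 211, 15, 14, 162])]
top green [([268.97, 135.53], [264, 130, 11, 12, 104]), ([397.88, 167.43], [376, 146, 45, 44, 1513]), ([227.04, 225.35], [207, 207, 37, 36, 657])]
4
```

View pics/side0c.png

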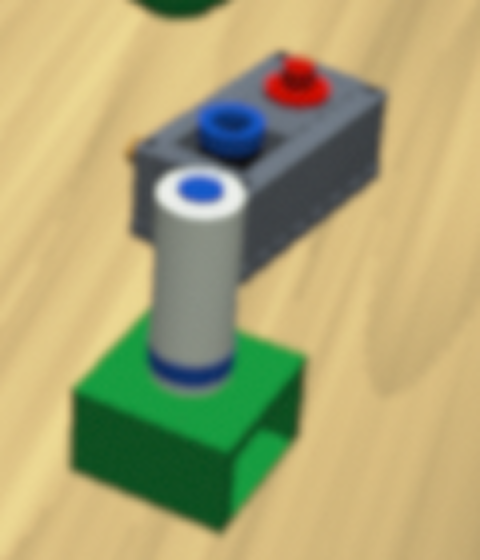

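View pics/top0c.png

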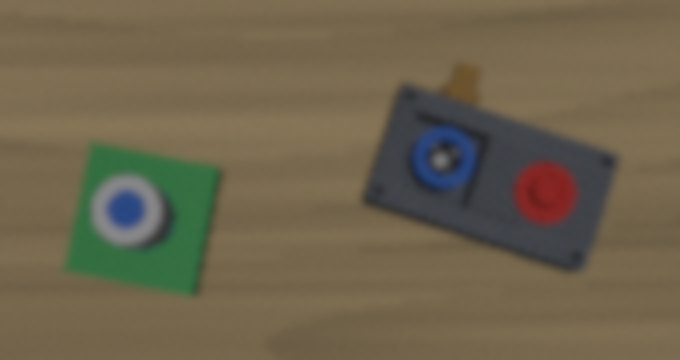

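```bash
python3 - <<'E'
from h import *
P=tri("top",(221.05,221.8),"side",(289.8,206.7));print("cart top",P, onz("top",221.05,221.8,.165),onz("side",289.8,206.7,.165))
print("collar",tri("top",(300.8,208.9),"side",(297.9,190)), [onz("top",300.8,208.9,z) for z in(.06,.072,.084)],onz("side",297.9,190,.072))
r=tri("top",(325.8,217.6),"side",(313.9,178));print("red",r,onz("top",325.8,217.6,.084))
im=cv2.imread("pics/top0.png")
# fitting block top: mask dark grey
hsv=cv2.cvtColor(im,cv2.COLOR_BGR2HSV)
for p in [(291,207),(316,205),(335,212),(310,222),(280,240),(301,192)]: print(p,im[p[1],p[0]],hsv[p[1],p[0]])
for uv in [(100,85),(0,0)]: pass
# corners read off crop
C=[(190+404/4,170+84/4),(190+616/4,170+156/4),(190+580/4,170+270/4),(190+366/4,170+202/4)]
W=np.array([onz("top",u,v,.066) for u,v in C]);print(W.round(4),"centre",W.mean(0),np.linalg.norm(W-np.roll(W,1,0),axis=1))
E
```

```text
cart top (array([0.52370311, 0.11221488, 0.16724802]), np.float64(0.000691888412691525)) [0.52347494 0.11236899 0.165     ] [0.52491241 0.10895491 0.165     ]
collar (array([ 0.56010507, -0.09217901,  0.07979758]), np.float64(4.705278106245117e-05)) [array([ 0.56166674, -0.09419215,  0.06      ]), array([ 0.56070615, -0.09297471,  0.072     ]), array([ 0.55974556, -0.09175727,  0.084     ])] [ 0.56315321 -0.10459513  0.072     ]
red (array([ 0.53684702, -0.15783436,  0.08214664]), np.float64(0.0015925454153201788)) [ 0.53595779 -0.15767548  0.084     ]
(291, 207) [68 61 59] [113  34  68]
(316, 205) [73 68 65] [109  28  73]
(335, 212) [71 66 63] [109  29  71]
(310, 222) [68 64 61] [107  26  68]
(280, 240) [ 75 101 117] [ 19  92 117]
(301, 192) [49 77 97] [ 18 126  97]
[[ 0.6103 -0.068   0.066 ]
 [ 0.5598 -0.2107  0.066 ]
 [ 0.4834 -0.1837  0.066 ]
 [ 0.5303 -0.0408  0.066 ]] centre [ 0.54595868 -0.12577897  0.066     ] [0.08454144 0.15143033 0.08106466 0.15043879]
```

```bash
python3 - <<'E'
from h import *
print("milk",tri("top",(269,135.5),"side",(214.5,153.9)))
print("jug base",onz("top",145,187,0.0),onz("top",134,181,.12)); 
print("bowl",onz("top",398,167.5,.055))
np.set_printoptions(precision=3,suppress=True)
for a in range(-90,91,15):
    c,s=np.cos(np.radians(a)),np.sin(np.radians(a))
    R=np.array([[c,0,-s],[s,0,c],[0,-1,0]]).T.copy()
    R=np.column_stack([[c,s,0],[0,0,-1],np.cross([c,s,0],[0,0,-1])])
    print(a,ctrl.ik([.5237,.1122,.3],R),ctrl.ik([.56,-.092,.3],R))
E
```

```text
milk (array([ 0.73487231, -0.00692888,  0.18410166]), np.float64(0.0014758294998154032))
jug base [0.63433344 0.35000336 0.        ] [0.63351399 0.34335357 0.12      ]
bowl [ 0.67475434 -0.36739766  0.055     ]
-90 [ 5.703 16.616 82.262 -0.    81.121 95.703] [-15.358  19.428  78.024  -0.     82.548  74.642]
-75 [ 5.703 16.616 82.262 -0.    81.121 80.703] [-15.358  19.428  78.024  -0.     82.548  59.642]
-60 [ 5.703 16.616 82.262  0.    81.121 65.703] [-15.358  19.428  78.024   0.     82.548  44.642]
-45 [ 5.703 16.616 82.262 -0.    81.121 50.703] [-15.358  19.428  78.024  -0.     82.548  29.642]
-30 [ 5.703 16.616 82.262 -0.    81.121 35.703] [-15.358  19.428  78.024  -0.     82.548  14.642]
-15 [ 5.703 16.616 82.262 -0.    81.121 20.703] [-15.358  19.428  78.024  -0.     82.548  -0.358]
0 [ 5.703 16.616 82.262 -0.    81.121  5.703] [-15.358  19.428  78.024  -0.     82.548 -15.358]
15 [ 5.703 16.616 82.262 -0.    81.121 -9.297] [-15.358  19.428  78.024  -0.     82.548 -30.358]
30 [  5.703  16.616  82.262  -0.     81.121 -24.297] [-15.358  19.428  78.024  -0.     82.548 -45.358]
45 [  5.703  16.616  82.262  -0.     81.121 -39.297] [-15.358  19.428  78.024  -0.     82.548 -60.358]
60 [  5.703  16.616  82.262   0.     81.121 -54.297] [-15.358  19.428  78.024   0.     82.548 -75.358]
75 [  5.703  16.616  82.262  -0.     81.121 -69.297] [-15.358  19.428  78.024  -0.     82.548 -90.358]
90 [  5.703  16.616  82.262  -0.     81.121 -84.297] [ -15.358   19.428   78.024   -0.      82.548 -105.358]
```

```bash
cat >> h.py <<'E'
a=np.radians(-77);X=[np.cos(a),np.sin(a),0];R=np.column_stack([X,[0,0,-1],np.cross(X,[0,0,-1])])
def st(s=""): print(s,"t",round(ctrl.current_t(),2),"p",ctrl.current_tool_pos().__class__ and np.round(ctrl.current_tool_pos(),4),"F",np.round(ctrl.current_contact_force(),2),"M",np.round(ctrl.current_wrist_torque(),2),"w",round(float(ctrl.current_grip_width()),3))
E
python3 - <<'E'
from h import *
st()
ctrl.goto([.5237,.1122,.24],R); st("above")
print(ctrl.move_l([.5237,.1122,.098],vel=.08,contact_N=4)); st("down")
cv2.imwrite("pics/s1.png",ctrl.read_camera("side")[130:330,200:460].repeat(3,0).repeat(3,1)[:600,:780])
E
```

```text
t 0.1 p [ 0.1417 -0.6084  0.2134] F [ 0.63  0.04 -0.07] M [-0.01 -0.01 -0.04] w 1.001
above t 2.98 p [0.5239 0.1116 0.2399] F [ 0.22  0.39 -0.69] M [ 0.    0.04 -0.02] w 1.002
False
down t 4.9 p [0.5239 0.1122 0.0983] F [ 0.26 -0.17 -0.16] M [ 0.08  0.05 -0.01] w 1.0
```

View pics/s1.png

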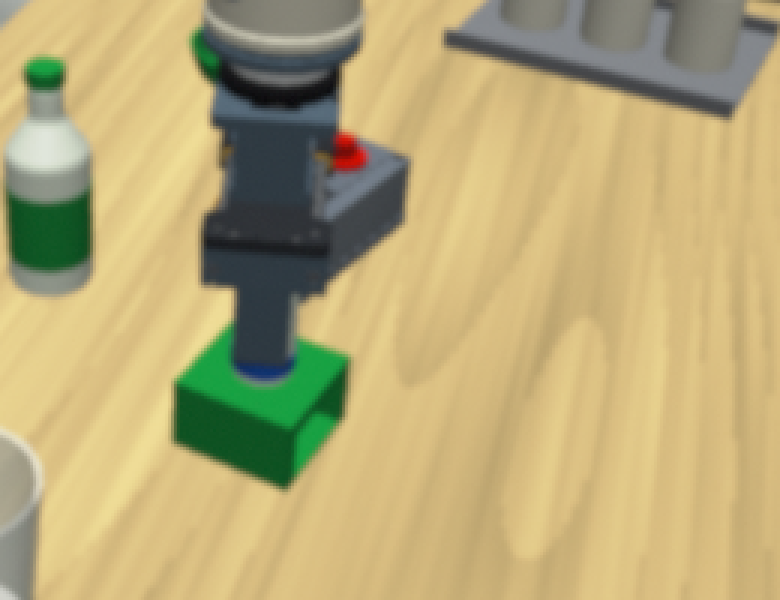

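The fingers straddle the cartridge (its blue band shows below them at about px (287,253) of the full image), and there's clearance to the stand. Next I grip and lift.

```bash
python3 - <<'E'
from h import *
ctrl.command_gripper(0.0); st("grip")
p=np.array(ctrl.current_tool_pos())
ctrl.move_l([.5237,.1122,.12],vel=.04); st("l1")
ctrl.move_l([.5237,.1122,.238],vel=.12); ctrl.sleep(.2); st("l2")
im=ctrl.read_camera("side");t=ctrl.read_camera("top")
cv2.imwrite("pics/s2f.png",im);cv2.imwrite("pics/t2f.png",t)
cv2.imwrite("pics/s2.png",cv2.resize(im[80:280,200:400],None,fx=3,fy=3,interpolation=cv2.INTER_CUBIC))
E
```

```text
grip t 5.73 p [0.5237 0.1122 0.098 ] F [ 0.22 -0.82 -0.68] M [-0.08 -0.1  -0.08] w 0.478
l1 t 6.43 p [0.5236 0.1122 0.12  ] F [-0.54 -0.18 -4.21] M [0.06 0.02 0.01] w 0.479
l2 t 7.77 p [0.5235 0.1122 0.2374] F [ 0.01 -0.13 -3.65] M [ 0.05 -0.07 -0.03] w 0.475
```

View pics/s2.png

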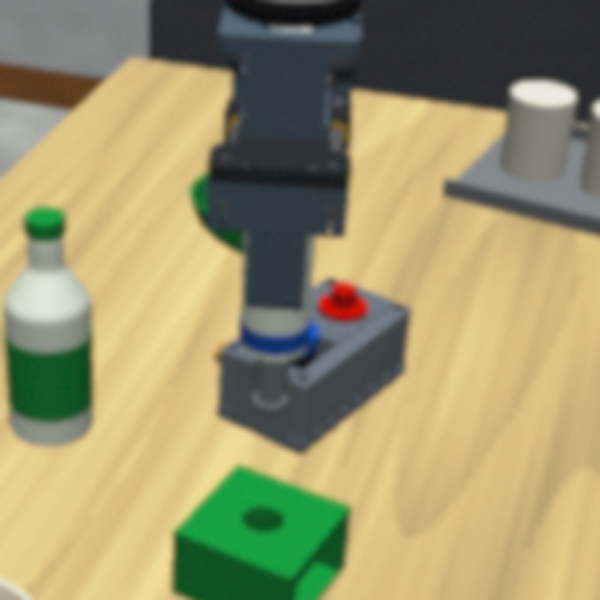

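```bash
python3 - <<'E'
from h import *
print("tip side",onz("side",289.3,213.3,.1444), proj("side",[.5235,.1122,.1444]))
print(onz("side",287.4,253,.055))
ctrl.move_l([.5597,-.0920,.238],vel=.15)
ctrl.move_l([.5597,-.0920,.198],vel=.1); ctrl.sleep(.2); st("over")
im=ctrl.read_camera("side");t=ctrl.read_camera("top")
cv2.imwrite("pics/s3f.png",im);cv2.imwrite("pics/t3f.png",t)
cv2.imwrite("pics/s3.png",cv2.resize(im[110:230,230:390],None,fx=5,fy=5,interpolation=cv2.INTER_CUBIC))
E
```

```text
tip side [0.52700926 0.10173122 0.1444    ] [289.48944804 216.48968144]
[0.52275381 0.1140382  0.055     ]
over t 10.15 p [ 0.5601 -0.0921  0.1987] F [ 0.27 -0.8  -3.27] M [0.04 0.05 0.  ] w 0.479
```

View pics/s3.png

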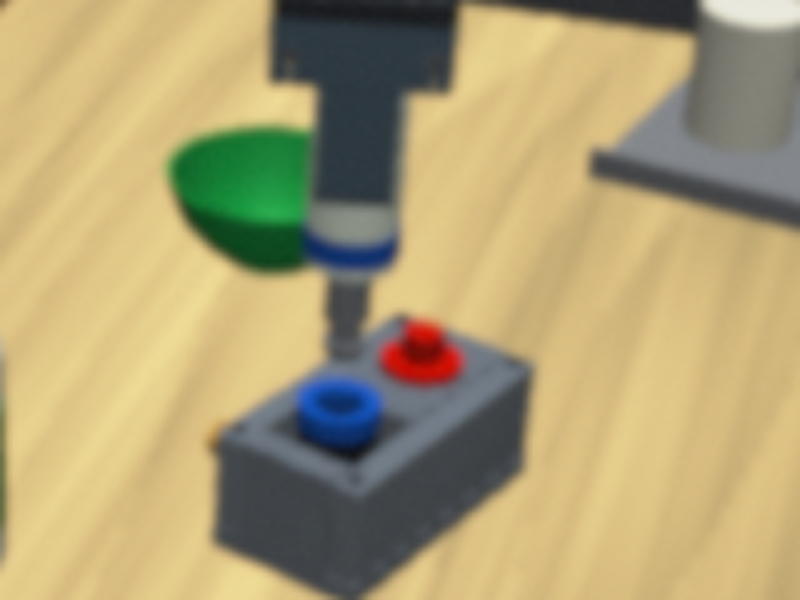

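```bash
python3 - <<'E'
from h import *
print(proj("side",[.5601,-.0921,.1057]),proj("side",[.5601,-.0921,.078]),proj("top",[.5601,-.0921,.078]))
print(ctrl.move_l([.5597,-.0920,.182],vel=.05,contact_N=4)); st("a")
print(ctrl.move_l([.5597,-.0920,.140],vel=.025,contact_N=4)); st("b")
im=ctrl.read_camera("side")
cv2.imwrite("pics/s4.png",cv2.resize(im[110:230,230:390],None,fx=5,fy=5,interpolation=cv2.INTER_CUBIC))
E
```

```text
[298.55125556 180.65778986] [297.85841197 190.65942278] [300.70185222 208.94779498]
False
a t 10.72 p [ 0.5595 -0.092   0.1816] F [-0.71 -0.26 -3.92] M [-0.02  0.02  0.01] w 0.476
True
b t 11.87 p [ 0.5597 -0.0919  0.1507] F [ 0.98  1.03 -2.6 ] M [ 0.13 -0.35 -0.01] w 0.478
```

View pics/s4.png

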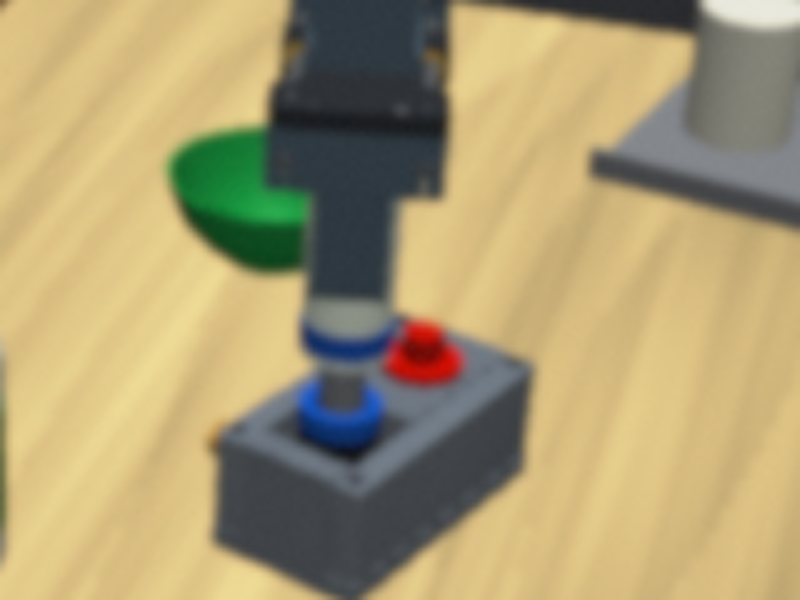

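The tube is inside the collar (px (298,190)). I'll continue downwards, logging the push.

```bash
python3 - <<'E'
from h import *
z=.1507
for i in range(24):
    z-=.001
    c=ctrl.move_l([.5597,-.0920,z],vel=.015,contact_N=14)
    F=np.mean([ctrl.current_contact_force() for _ in range(3)],0); p=ctrl.current_tool_pos()
    print(round(z,4),c,np.round(p,4),F.round(1),"t",round(ctrl.current_t(),2))
    if F[2]+3.7>16 or c: break
E
```

```text
0.1497 False [ 0.5598 -0.092   0.1498] [1.2 0.1 0.3] t 12.17
0.1487 False [ 0.5598 -0.092   0.1487] [1.3 0.8 0.1] t 12.42
0.1477 False [ 0.5596 -0.092   0.1475] [ 1.5  1.6 -1.2] t 12.67
0.1467 False [ 0.5596 -0.092   0.1465] [ 0.9  0.5 -3.3] t 12.92
0.1457 False [ 0.5596 -0.092   0.1456] [ 1.3  0.4 -2.4] t 13.17
0.1447 False [ 0.5596 -0.092   0.1445] [ 1.7  0.7 -3.4] t 13.42
0.1437 False [ 0.5595 -0.0919  0.1434] [ 2.4  0.1 -5.9] t 13.67
0.1427 False [ 0.5594 -0.0919  0.1423] [  1.2  -0.3 -10.1] t 13.92
0.1417 False [ 0.5594 -0.0919  0.1413] [  0.8   0.5 -10.7] t 14.17
0.1407 False [ 0.5595 -0.0919  0.1405] [ -0.3   0.7 -11.7] t 14.42
0.1397 False [ 0.5598 -0.092   0.1398] [-0.1  0.4 -7.1] t 14.67
0.1387 False [ 0.5599 -0.0921  0.1389] [-0.5  0.3 -3.7] t 14.92
0.1377 False [ 0.5599 -0.0921  0.1378] [ 0.1  0.2 -2. ] t 15.17
0.1367 False [ 0.56   -0.0921  0.137 ] [-0.3  0.1  3.4] t 15.42
0.1357 False [ 0.5607 -0.0924  0.1368] [-0.6  0.1 12.5] t 15.67
```

```bash
python3 - <<'E'
from h import *
ctrl.sleep(.3); st("hold")
im=ctrl.read_camera("side")
cv2.imwrite("pics/s5.png",cv2.resize(im[110:230,230:390],None,fx=5,fy=5,interpolation=cv2.INTER_CUBIC))
E
```

```text
hold t 15.97 p [ 0.5607 -0.0924  0.1367] F [ 0.07 -0.48 13.66] M [-0.18  0.11  0.05] w 0.475
```

View pics/s5.png

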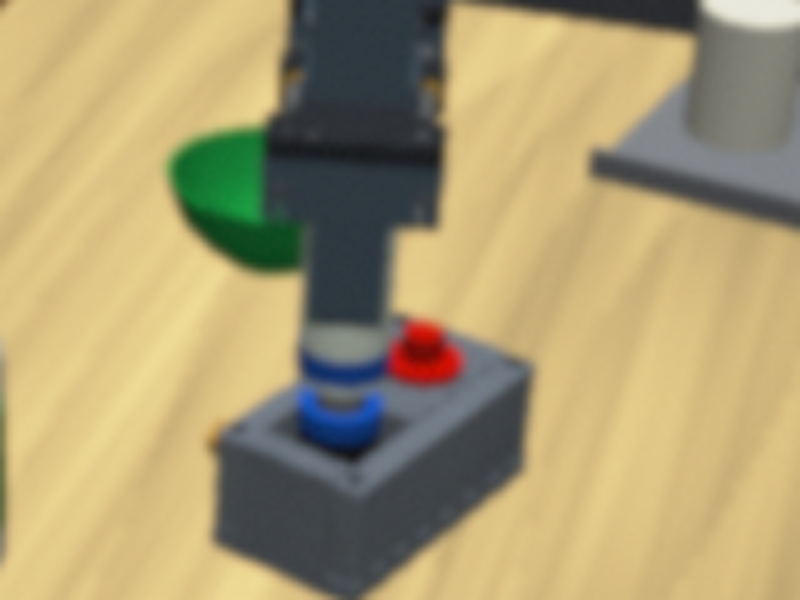

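```bash
python3 - <<'E'
from h import *
z=.1357
for i in range(4):
    z-=.0004
    c=ctrl.move_l([.5597,-.0920,z],vel=.01,contact_N=12)
    ctrl.sleep(.1)
    F=np.mean([ctrl.current_contact_force() for _ in range(3)],0); p=ctrl.current_tool_pos()
    print(round(z,4),c,np.round(p,4),F.round(1),"t",round(ctrl.current_t(),2))
    if F[2]+3.7>23 or c: break
E
```

```text
0.1353 False [ 0.5609 -0.0924  0.1366] [-1.4 -0.9 16.7] t 16.37
0.1349 False [ 0.5612 -0.0926  0.1365] [-0.9 -0.9 20.5] t 16.72
```

```bash
python3 - <<'E'
from h import *
z=.1366
for i in range(16):
    ctrl.move_l([.5597,-.0920,z],vel=.015,contact_N=(None if i==0 else 12))
    F=np.mean([ctrl.current_contact_force() for _ in range(4)],0); p=ctrl.current_tool_pos()
    print(round(z,4),np.round(p,4),F.round(1),"t",round(ctrl.current_t(),2))
    if F[2]+3.7<-11: break
    z+=.0005
ctrl.sleep(.3)
im=ctrl.read_camera("side");ctrl.sleep(.2); st("tug")
cv2.imwrite("pics/s6.png",cv2.resize(im[110:230,230:390],None,fx=5,fy=5,interpolation=cv2.INTER_CUBIC))
E
```

```text
0.1366 [ 0.5599 -0.0921  0.1367] [ 0.2 -0.6  6. ] t 16.98
0.1371 [ 0.5596 -0.092   0.1369] [ 1.3 -2.3 -1.4] t 17.23
0.1376 [ 0.5595 -0.0919  0.1374] [ 1.1 -0.  -2.6] t 17.48
0.1381 [ 0.5596 -0.092   0.138 ] [-0.7  0.2 -3.1] t 17.73
0.1386 [ 0.5596 -0.092   0.1386] [ 0.8  0.6 -3.1] t 17.98
0.1391 [ 0.5596 -0.092   0.1391] [ 0.1 -0.9 -3.2] t 18.23
0.1396 [ 0.5596 -0.092   0.1395] [-0.3  0.5 -7.5] t 18.48
0.1401 [ 0.5596 -0.092   0.1399] [  0.2  -0.8 -11. ] t 18.73
0.1406 [ 0.5596 -0.0919  0.1405] [  1.1   0.1 -12.7] t 18.98
0.1411 [ 0.5596 -0.0919  0.141 ] [  0.4   0.3 -13.6] t 19.23
0.1416 [ 0.5596 -0.092   0.1416] [  0.6   0.1 -13.5] t 19.48
0.1421 [ 0.5596 -0.092   0.142 ] [  0.1   0.7 -14.5] t 19.73
0.1426 [ 0.5596 -0.092   0.1426] [  0.5   0.1 -16.1] t 19.98
tug t 20.53 p [ 0.5597 -0.092   0.1426] F [ -0.29  -0.96 -15.87] M [ 0.    0.   -0.03] w 0.476
```

View pics/s6.png

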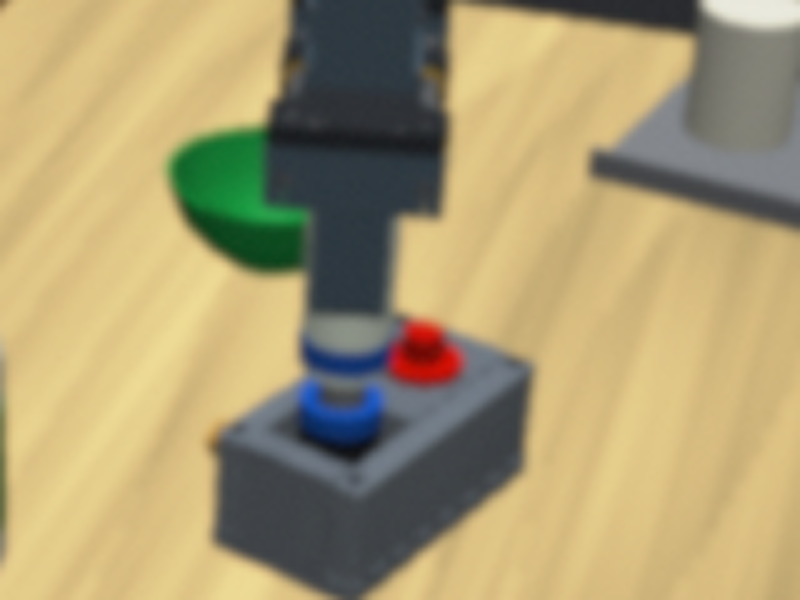

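The tug followed the locked profile: about 2.5 mm free, then from 6 N up to 12 N over 3 mm, and the collar rose slightly. Next I settle it back, release and withdraw.

```bash
python3 - <<'E'
from h import *
ctrl.move_l([.5597,-.0920,.1369],vel=.015,contact_N=25); ctrl.sleep(.3); st("settled")
im=ctrl.read_camera("side")
ctrl.command_gripper(1.0); ctrl.sleep(.2); st("open")
ctrl.move_l([.5597,-.0920,.16],vel=.04,contact_N=4); st("up1")
ctrl.move_l([.5597,-.0920,.32],vel=.15); 
ctrl.move_l([.45,-.0920,.36],vel=.15);ctrl.sleep(.3); st("up2")
im2=ctrl.read_camera("side");t=ctrl.read_camera("top")
cv2.imwrite("pics/s7.png",cv2.resize(np.hstack([im[120:240,240:340],im2[120:240,240:340]]),None,fx=4,fy=4,interpolation=cv2.INTER_CUBIC))
cv2.imwrite("pics/s8.png",im2);cv2.imwrite("pics/t8.png",t)
print(blobs(im2,(105,100,40),(130,255,255)))
E
```

```text
settled t 21.37 p [ 0.5598 -0.092   0.137 ] F [ 0.03 -0.39 -2.67] M [-0.01 -0.1  -0.03] w 0.476
open t 22.47 p [ 0.5597 -0.092   0.1369] F [0.18 0.52 0.22] M [ 0.04  0.03 -0.  ] w 0.998
up1 t 23.19 p [ 0.5596 -0.092   0.1599] F [-0.24  0.01  0.37] M [-0.03 -0.02 -0.01] w 1.0
up2 t 25.63 p [ 0.4503 -0.092   0.3597] F [-0.24  1.04 -0.1 ] M [-0.02  0.02 -0.06] w 0.997
[([301.1, 142.4], [297, 140, 9, 5, 30]), ([297.72, 191.12], [289, 181, 18, 20, 232])]
```

View pics/s7.png

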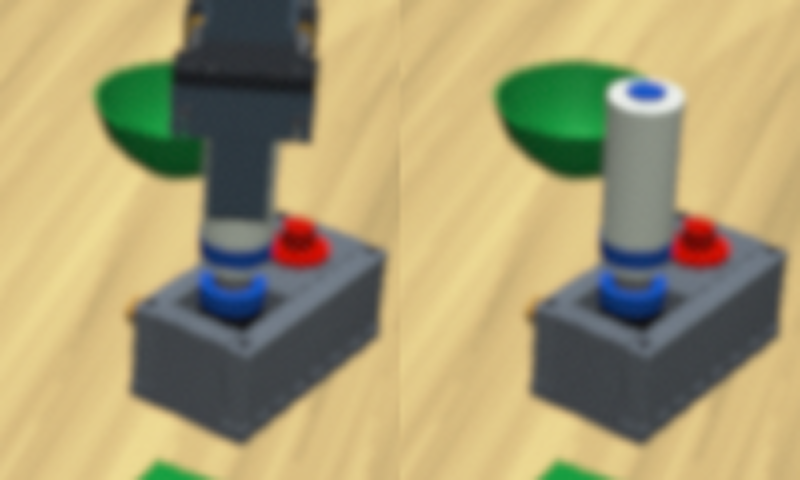

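View pics/s8.png

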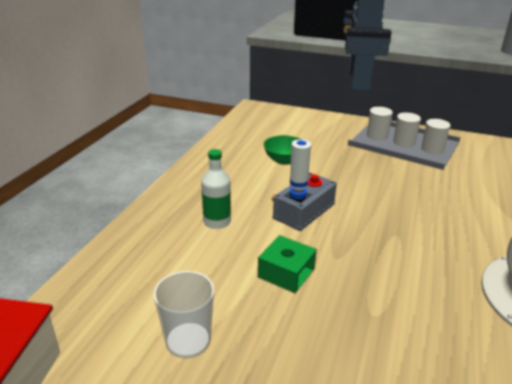

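```bash
python3 - <<'E'
from h import *
print(proj("side",[.5597,-.092,.2036]), blobs(cv2.imread("pics/s8.png"),(45,100,40),(90,255,255)))
ctrl.sign_off(); print(ctrl.current_t())
E
```

```text
[301.30637208 143.24027948] [([279.46, 147.89], [264, 136, 33, 28, 630]), ([214.5, 153.95], [209, 149, 12, 11, 114]), ([216.28, 207.24], [203, 194, 27, 26, 575]), ([286.47, 262.88], [258, 236, 58, 56, 2268])]
the job is handed in; nothing more can be done
the job is handed in; nothing more can be done
```

The cartridge is in the blue-collar port, fully home and locked, and it is standing upright with the gripper clear. I handed the job in at about 26 s.

- **Insertion:** the tube hit a hard stop at TCP z ≈ 0.1366. I held a push of about 24 N there, and it moved only about 0.2 mm further.
- **Tug:** it lifted about 2.5 mm freely, then the pull rose from about 4 N to 12 N over the next 3 mm. I held 12 N for about 0.55 s, and the camera showed the collar slightly raised.
- **Release:** I let it settle back and let go; the force reading returned to about zero.
- **Final picture:** the cartridge top was within 1 px of where a seated cartridge should appear. The milk bottle had not moved by measurement, and the jug looked unmoved. The bowl showed no shift, though the cartridge now partly hides it.

**Disagreement:** the catches did not feel as described. Instead of 6–12 N of resistance, I read only about 4 N, then a downward pull of up to about 8 N before the seat. I took that as the catches snapping into the groove; the tug and the final picture both agree with a locked, seated cartridge.

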